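Turn out a chocolate bar and lock the portioning stop on its length mark

ROBOT

A 6-joint arm with a two-finger parallel gripper is mounted at the origin on a cart in front of the work surface, level with it; the furniture and walls round the work are solid. World frame = base frame: x ahead of the robot, y to its left, z up, the work surface at z = 0. Lengths are in m, angles in degrees, forces in N, time in s.
With the tool pointing down it reaches from about 0.25 to 0.725 m from the base axis. Payload 9.7 kg.
Tool frame: the origin (TCP) lies midway between the tips of the shut fingers; the grasp point (between the pads) lies 19 mm behind it; z points along the fingers, y is the line along which they close (so a half turn about z gives the same grasp; the last joint's range is limited). The gripper opens to 85 mm and grips with 20 to 120 N. Pads are 22 mm wide; open, the fingers measure 114 mm over their backs; the gripper's body (76 mm by 85 mm) begins 54 mm behind the grasp point. The pads swing forward as they close: fully open they stand 13 mm farther back than shut.
Start: joints at [-76.433, 4.979, 10.078, 95.1, 0, 90], TCP at [0.129, -0.535, 0.195] pointing down, gripper open.
Joint ranges: [-179.16, 179.16], [-48.56, 103.87], [-65.8, 70.77], [-126.05, 130.52], [-82.76, 87.17], [-180, 180]. Speed limits (degrees/s): [127.2, 127.2, 147.25, 180, 180, 180].

INTERFACE

Orientations are given as [roll, pitch, yaw] about the fixed x, y, z axes, in that order (R = Rz(yaw) Ry(pitch) Rx(roll)).
In Python, from workcell import bot gives the robot as it stands. The module is installed in compiled form; this text tells all that it offers.
- The arm moves only by the tool send_rows, never from a script. Its argument "moves" is one flat list of numbers, 7 for each row, row after row: the shift along the world's x, y, z normalised to -1 to 1, where 1 is 0.025 m, then the turn, a rotation vector about the world's x, y, z normalised to -1 to 1, where 1 is 0.15 rad, then the closure, from -1 (fully open) to 1 (shut), so that 0 is half open. A call has 1 to 8 rows; each row shifts and turns the commanded pose from where the row before left it; what a row does not reach is not made up. A row lasts 1/8 s, in which the tool goes at most 62.5 mm and 10.7 degrees, less where a joint would pass 70% of its speed; a pose out of reach is approached as far as the arm can. A call with a number of a shift or a turn outside -1 to 1 is refused whole. A call with a gripper value outside its range is refused whole. The fingers move at their own pace and stop on an object; "squeeze" is the grip in N (left out, the last holds). Time passes only in rows, so rows that do not move let the fingers close. It gives the time, the measured TCP pose, the force, the opening and the grip force at its end, in the units of the state.
- bot.get_obs(): the state, without advancing time (a new reading comes with each control period).
- bot.camera(name): name is "scene" or "top" or "wrist"; returns a dict with "color" (420x560x3 uint8, red, green, blue), "camera_matrix" (3x3 intrinsics, pixels), "D" ([k1, k2, p1, p2, k3] as OpenCV has them; the pictures are not rectified), "R" (3x3) and "t" (3): a world point X has camera coordinates R X + t. Camera axes: x right, y down, z forward; pixel columns grow to the right and rows downward; lengths in m; the calibration is good to about 2 mm. A picture is of the moment at which its call begins. There is no depth.
- bot.job_done(): hands the job in; it is judged then, once.
Trained networks look in the newest picture that a camera, given by its name, has taken for a name from the list of things; names that differ only in an ending like _2 or _b are one class to them, and where a whole thing is asked for, a point or a joint stands for the part that bears it (a point fixed in the world has none). Each returns a list of dicts, best first, with "p" (0 to 1); they miss things now and then, are a little off and sometimes report something else, mostly with a low value. They report only what shows in the picture. A call takes as long as a camera call.
- bot.boxes_of(camera, query): "extent" ([left, top, right, bottom] in pixels, round what is visible of it).
- bot.trace(camera, query): "region" (420x560 bool, what is visible of it) and "extent" ([left, top, right, bottom] in pixels, round what is visible of it).
- bot.landmark_of(camera, query): "pixel" ([column, row] in pixels: a listed point, or the origin of a listed thing).
The state is a dict: "time": time; "q": joint angles; "qd": joint speeds; "joint_efforts": joint torques, N m; "ee_pos": TCP position; "tcp_rot": TCP orientation; "wrist_force": force on the tool from outside, world axes, zero at the start; "torque": the same for the moment, N m; "opening": finger opening in m; "grasp_force": force on a finger pad.
Only numpy, scipy, OpenCV 4.12 (cv2) and the standard library are available. Lean on these libraries where they do the work, as an engineer would, in place of code of your own. Each camera call takes 0.05 s, during which the arm holds its last target. There are 200 camera calls.

TASK

Lift the chocolate bar out of its metal mould, lay it flat in the channel of the wooden portioning guide, just in front of the stop and with its back end still short of the red mark, and let it go. Then, with the orange cam lever still open, slide the stop up to the red mark so that it pushes the bar ahead of it, and hold it exactly there while you squeeze the lever shut against the stop's upright leg. Finish with leg and lever still firmly held between the fingers, stop on the mark and bar against it; leave the spice jar, salt shaker, timer and teaspoon alone.

Things in the scene. Friction and masses are not known exactly. Their poses are not given: they have to be found in the camera images.
- bar: Loose bar of dark chocolate, 42 (x) x 120 (y) x 20 mm (z), 0.11 kg, six segments along its y, grooved face down; origin at the centre of its underside. It starts in one cavity of the mould, top flush with the mould, and is to lie in the guide's channel with its y along the guide's y (either way round).
- mould: Aluminium mould, heavy, fixed: 132 (x) x 150 (y) x 26 mm, two cavities, floors 6 mm up; origin at the centre of its underside. The bar lies in the cavity centred at mould x = -31 mm (45 x 123 mm), along y; the other (x = +31 mm) is empty. All walls along y have a notch 54 mm long about y = 0, cut to the floor, so fingers can take the bar by its long sides at its middle.
- guide: Beech portioning guide, heavy, fixed: board 108 x 300 (y) x 18 mm (x -48 to +60); origin centre of underside; the stop pushes to +y. Channel for the bar along y, 48 mm wide, centred at x = +4 mm, floor z = 18 mm, between a ledge and the aluminium rail (centre x = +40 mm), both 24 mm high. Knife slot at y = +85 mm between white posts (x = -34 and +46, y 66 to 104, 58 mm high).
- red_mark (a point): The red length mark: a red line across channel and scale, at guide (4, 5, 18) mm. The stop is on the mark when its push face lies over this line; joint stop then reads 0.115.
- stop_face (a point): Middle of the stop's push face, the front (+y) of an aluminium plate that spans the channel (46 mm wide in x, z 20 to 42 mm in the guide), axes as the guide's; the bar's back end rests against it when pushed.
- stop (a joint): Slide of the stop along guide +y, m: 0 fully back (face at guide y = -110 mm), 0.115 on the red mark, 0.160 at its end. About 3 N moves it while the lever is open; it stays where it is left.
- leg_top (a point): Centre of the top of the stop's upright leg, 86 mm above the guide's underside: an aluminium post 20 (x) x 14 mm (y), free from 38 to 86 mm up, standing over the rail 27 mm behind the push face (guide -y).
- lever_tip (a point): Tip of the orange cam lever, which stands on the +y side of the leg: 16 mm wide (x), 8 mm thick, pivoting about guide x on a pin 19 mm in front of (+y) the leg's centre line and 38 mm above the guide's underside; the tip is 44 mm from the pin.
- cam_lever (a joint): Lever angle, rad: 0 shut (upright along the leg; leg and lever then 23 mm thick in y), 0.8 fully open (leaning to +y; leg and lever then span 56 mm). Stays where it is put. Light at first (1 N); below about 0.6 rad its cam presses on the rail: shutting takes up to about 10 N at the tip and pushes the stop back (-y) unless the leg is held.
- spice_jar: Bystander: upright spice jar with yellow lid, 42 x 42 x 106 mm; origin under its centre.
- salt_shaker: Bystander: upright salt shaker with grey top, 44 x 44 x 90 mm; origin under its centre.
- timer: Bystander: pink and white wind-up kitchen timer, 66 x 66 x 40 mm; origin under its centre.
- teaspoon: Bystander: steel teaspoon lying flat, 132 (x) x 28 x 11 mm; origin under its centre.

How it is judged:
By the outcome, as a careful person would: the job done as asked, in the order asked, and still so for the second after the job is handed in, while the arm keeps its last pose, push and grip.
It also fails if it takes over 54 s, if anything falls off the work surface, if the arm or the gripper's body presses on something with over 40 N, if the wrist force passes 120 N, or if a joint passes its speed limit or range.

## Working session

There is one attempt and no reset: what is moved stays moved. The work goes in short steps, Python scripts to look and compute and a tool call to move; the robot and the scene stay as the last step left them, time stands still between calls to the robot, and variables do not carry over. Pictures are saved under pics/ and viewed, at most 10 in all, crops included, and the job is handed in when it is done.

Besides the shell and the picture viewer there is one more tool, called after ">>>" as name(argument=value, ...) on one line, values as JSON. send_rows: Moves the arm, as the interface text tells. Its arguments: {"type":"object","properties":{"moves":{"type":"array"},"squeeze":{"type":"number"}},"required":["moves"]}

```bash
mkdir -p pics; cat > h.py <<'E'
import numpy as np, cv2
from workcell import bot
def ray(c,px):
    u=cv2.undistortPoints(np.array([[px]],float),c["camera_matrix"],np.array(c["D"],float))[0,0]
    R=np.array(c["R"]);t=np.array(c["t"])
    return -R.T@t, R.T@np.array([u[0],u[1],1.])
def onz(c,px,z):
    o,d=ray(c,px); return o+d*(z-o[2])/d[2]
def proj(c,P):
    R=np.array(c["R"]); r=cv2.Rodrigues(R)[0]
    return cv2.projectPoints(np.array(P,float).reshape(-1,1,3),r,np.array(c["t"],float),c["camera_matrix"],np.array(c["D"],float))[0][:,0]
def tri(rays):
    A=0;b=0
    for o,d in rays:
        d=d/np.linalg.norm(d);M=np.eye(3)-np.outer(d,d);A=A+M;b=b+M@o
    return np.linalg.solve(A,b)
E
python3 - <<'E'
from h import *
cs={n:bot.camera(n) for n in("scene","top")}
for n,c in cs.items(): cv2.imwrite(f"pics/{n}0.png",c["color"][:,:,::-1])
print(bot.get_obs())
for q in["bar","mould","guide","red_mark","stop_face","leg_top","lever_tip","spice_jar","salt_shaker","timer","teaspoon"]:
    rs=[]
    for n,c in cs.items():
        l=bot.landmark_of(n,q)[:2]; print(q,n,[(np.round(d["pixel"],1).tolist(),round(d["p"],2)) for d in l])
        if l: rs.append(ray(c,l[0]["pixel"])); print("   z0",onz(c,l[0]["pixel"],0).round(4))
    if len(rs)==2: print("   tri",tri(rs).round(4))
for n,c in cs.items(): print(n,(-np.array(c["R"]).T@np.array(c["t"])).round(3))
E
```

```text
{'time': 0.1, 'q': array([-7.64340247e+01,  5.00826571e+00,  1.00381271e+01,  9.50992529e+01,
       -6.29232288e-04,  8.99991397e+01]), 'qd': array([ 0.02548415, -0.04682188,  0.05889106,  0.0764058 , -0.07599748,
       -0.06181959]), 'joint_efforts': array([ 1.22986236e-03, -5.21562266e+01,  4.65651369e+01,  1.60404062e-02,
        6.43912495e-05, -9.74636180e-06]), 'ee_pos': array([ 0.12894805, -0.53441072,  0.19424318]), 'tcp_rot': array([-1.79930609e+02,  6.28189935e-04,  1.35668364e+01]), 'wrist_force': array([-0.72554043,  0.85621338,  0.32379188]), 'torque': array([-0.02193992, -0.00215699, -0.04830708]), 'grasp_force': 0.0, 'opening': 0.08547010032058729}
bar scene [([256.7, 308.2], 0.65), ([294.5, 155.1], 0.62)]
   z0 [0.4796 0.1402 0.    ]
bar top [([189.0, 239.7], 0.74), ([258.7, 280.9], 0.28)]
   z0 [0.4695 0.1514 0.    ]
   tri [0.4708 0.1493 0.0165]
mould scene [([249.3, 300.7], 0.63)]
   z0 [0.501  0.1306 0.    ]
mould top [([194.9, 228.1], 0.81)]
   z0 [0.5006 0.1365 0.    ]
   tri [0.4991 0.135  0.0069]
guide scene [([301.4, 201.4], 0.87), ([157.0, 294.0], 0.73)]
 
[... 927 characters left out ...]
2.6], 0.85)]
   z0 [0.6822 0.0257 0.    ]
   tri [ 0.6845  0.0266 -0.0018]
salt_shaker scene [([237.5, 191.2], 0.95)]
   z0 [ 0.6844 -0.1508  0.    ]
salt_shaker top [([302.0, 163.4], 0.58)]
   z0 [ 0.6806 -0.1536  0.    ]
   tri [ 0.6833 -0.1531 -0.0019]
timer scene [([156.5, 295.6], 0.63), ([240.3, 187.4], 0.33)]
   z0 [0.6765 0.1976 0.    ]
timer top [([174.7, 165.5], 0.64), ([354.9, 211.2], 0.45)]
   z0 [0.6736 0.197  0.    ]
   tri [6.747e-01 1.975e-01 5.000e-04]
teaspoon scene [([342.4, 262.3], 0.63)]
   z0 [ 0.3667 -0.0385  0.    ]
teaspoon top [([259.5, 280.0], 0.84)]
   z0 [ 0.3631 -0.0368  0.    ]
   tri [ 0.3646 -0.0365  0.0029]
scene [0.213 0.574 0.732]
top [ 0.382 -0.048  1.048]
```

```bash
python3 - <<'E'
import cv2
a=cv2.imread("pics/top0.png")[120:340,130:430]; cv2.imwrite("pics/topc.png",cv2.resize(a,None,fx=2.6,fy=2.6,interpolation=cv2.INTER_CUBIC))
E
```

```text
(no output)
```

View pics/scene0.png

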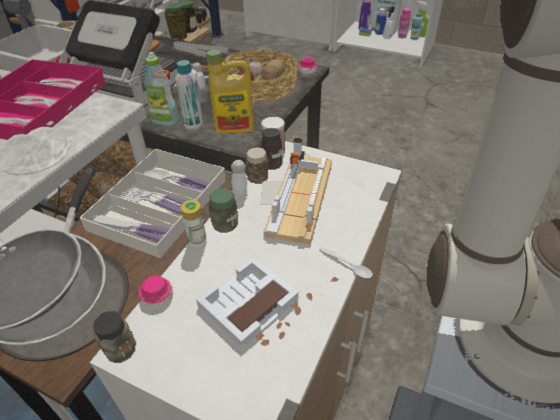

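View pics/topc.png

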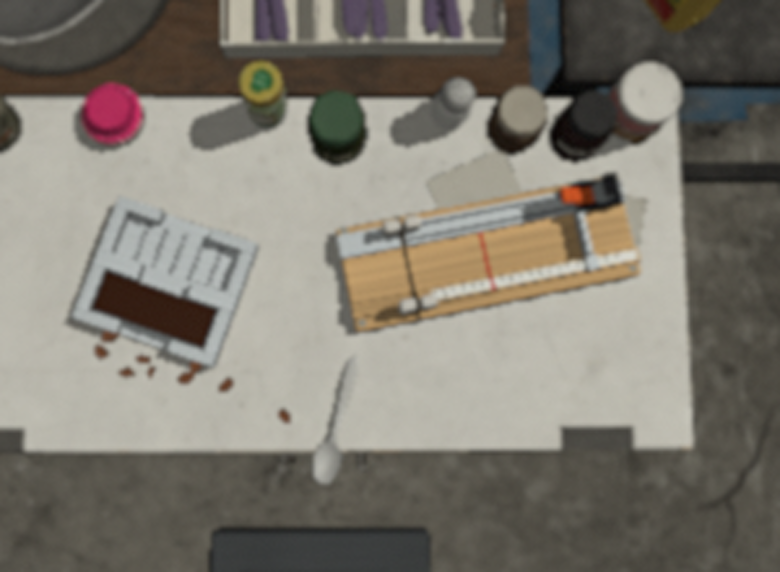

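The scene view shows the mould with the bar at about (255, 305), the guide at (300, 200) with its stop at the far end, and the orange lever at (295, 155). The top crop shows the bar in the mould's near cavity and the guide tilted about 8°. The red line is at crop (487, 262) and the orange lever at (575, 195).

```bash
python3 - <<'E'
from h import *
c=bot.camera("top"); 
for q,z in(("bar",.026),("mould",.026),("guide",.02)):
    r=bot.trace("top",q)
    for d in r[:1]:
        m=d["region"].astype(np.uint8); m=cv2.morphologyEx(m,cv2.MORPH_OPEN,np.ones((3,3)))
        k=max(cv2.findContours(m,0,1)[0],key=cv2.contourArea)[:,0].astype(float)
        W=np.array([onz(c,p,z)[:2] for p in k],np.float32)
        print(q,d["p"],d["extent"],cv2.minAreaRect(W*1000),cv2.boxPoints(cv2.minAreaRect(W*1000)).round().tolist())
# red line
im=c["color"].astype(int); m=(im[...,0]>130)&(im[...,1]<90)&(im[...,2]<90)
ys,xs=np.nonzero(m); s=(xs>290)&(xs<340)&(ys>200)&(ys<240)
P=np.array([onz(c,p,.018)[:2] for p in zip(xs[s],ys[s])],float); print(len(P),P.mean(0).round(4)); 
if len(P)>4:
    u,sv,v=np.linalg.svd(P-P.mean(0)); print(v[0],P.min(0),P.max(0))
E
```

```text
bar 0.97 [167.2, 224.3, 210.3, 251.8] ((470.6116943359375, 146.734619140625), (117.39340209960938, 40.03213119506836), 71.71971893310547) [[433.0, 97.0], [471.0, 85.0], [508.0, 196.0], [470.0, 209.0]]
mould 0.79 [159.2, 198.2, 228.3, 257.9] ((499.75933837890625, 135.78225708007812), (154.76487731933594, 130.7996826171875), 71.36202239990234) [[413.0, 83.0], [537.0, 42.0], [586.0, 188.0], [463.0, 230.0]]
guide 0.7 [345.3, 185.5, 372.1, 225.4] ((563.9378662109375, -308.3767395019531), (94.27323913574219, 66.23723602294922), 18.754886627197266) [[509.0, -292.0], [530.0, -355.0], [619.0, -325.0], [598.0, -262.0]]
0 nan<stdin>:13: RuntimeWarning: Mean of empty slice.
  ret = ret.dtype.type(ret / rcount)
```

>>> send_rows(moves=[0.49,0.97,0,0,0,0.24,-1,0.49,0.97,0,0,0,0.24,-1,0.49,0.97,0,0,0,0.24,-1,0.49,0.97,0,0,0,0.24,-1,0.49,0.97,0,0,0,0.24,-1,0.49,0.97,0,0,0,0.24,-1,0.49,0.97,0,0,0,0.24,-1,0.49,0.97,0,0,0,0.24,-1], squeeze=25)

```text
time: 2.4
ee_pos: [0.2273, -0.3399, 0.195]
tcp_rot: [180.0, -0.0, 30.1]
wrist_force: [0.4, -0.9, 0.5]
opening: 0.0851
grasp_force: 0.0
```

>>> send_rows(moves=[0.49,0.97,0,0,0,0.24,-1,0.49,0.97,0,0,0,0.24,-1,0.49,0.97,0,0,0,0.24,-1,0.49,0.97,0,0,0,0.24,-1,0.49,0.97,0,0,0,0.24,-1,0.49,0.97,0,0,0,0.24,-1,0.49,0.97,0,0,0,0.24,-1,0.49,0.97,0,0,0,0.24,-1])

```text
time: 3.4
ee_pos: [0.3253, -0.1458, 0.195]
tcp_rot: [180.0, -0.0, 46.6]
wrist_force: [0.3, -0.3, 0.6]
opening: 0.0854
grasp_force: 0.0
```

>>> send_rows(moves=[0.49,0.97,0,0,0,0.24,-1,0.49,0.97,0,0,0,0.24,-1,0.49,0.97,0,0,0,0.24,-1,0.49,0.97,0,0,0,0.24,-1,0.49,0.97,0,0,0,0.24,-1,0.49,0.97,0,0,0,0.24,-1,0.49,0.97,0,0,0,0.24,-1,0.49,0.97,0,0,0,0.24,-1])

```text
time: 4.4
ee_pos: [0.4234, 0.0482, 0.195]
tcp_rot: [180.0, -0.0, 63.1]
wrist_force: [-0.2, 0.2, -0.2]
opening: 0.0854
grasp_force: 0.0
```

>>> send_rows(moves=[0.49,0.97,0,0,0,0.24,-1,0.49,0.97,0,0,0,0.24,-1,0.49,0.97,-0.5,0,0,0.24,-1,0.4,0.9,-0.5,0,0,0.24,-1,0,0,0,0,0,0,-1])

```text
time: 5.03
ee_pos: [0.4695, 0.1434, 0.1686]
tcp_rot: [-179.9, 0.1, 71.4]
wrist_force: [-0.5, -0.3, -1.1]
opening: 0.0854
grasp_force: 0.0
```

```bash
python3 - <<'E'
from h import *
c=bot.camera("wrist"); o=bot.get_obs(); print(o["time"],o["ee_pos"],o["tcp_rot"],o["q"])
cv2.imwrite("pics/w1.png",c["color"][:,:,::-1])
for q,z in(("bar",.026),("mould",.026)):
    for d in bot.trace("wrist",q)[:2]:
        m=d["region"].astype(np.uint8)
        k=max(cv2.findContours(m,0,1)[0],key=cv2.contourArea)[:,0].astype(float)
        W=np.array([onz(c,p,z)[:2] for p in k],np.float32)
        print(q,d["p"],d["extent"],cv2.minAreaRect(W*1000))
E
```

```text
5.075 [0.46943475 0.14279284 0.16944386] [-1.79941866e+02  5.21282413e-02  7.13647839e+01] [ 1.69243647e+01 -3.51361018e+00 -1.33088450e+00  9.22603336e+01
 -8.59900138e-03  1.25559613e+02]
bar 0.91 [259.3, 108.7, 309.4, 239.9] ((472.0548095703125, 149.42803955078125), (118.60295867919922, 41.581748962402344), 70.6554183959961)
mould 0.84 [242.6, 90.0, 401.1, 260.6] ((501.13580322265625, 139.2098846435547), (148.81739807128906, 131.2876739501953), 70.78977966308594)
```

>>> send_rows(moves=[0.07,0.2,-1,0,0,0,-1,0,0,-1,0,0,0,-1,0,0,-1,0,0,0,-1,0,0,-1,0,0,0,-1,0,0,-1,0,0,0,-1,0,0,-0.8,0,0,0,-1,0,0,-0.42,0,0,0,-1,0,0,0,0,0,0,-1], squeeze=30)

```text
time: 6.18
ee_pos: [0.4713, 0.1472, 0.0145]
tcp_rot: [-180.0, 0.0, 71.3]
wrist_force: [-0.7, 1.1, 0.4]
opening: 0.0855
grasp_force: 0.0
```

>>> send_rows(moves=[0,0,0,0,0,0,0.4,0,0,0,0,0,0,0.4,0,0,0,0,0,0,0.4,0,0,0,0,0,0,0.4,0,0,0,0,0,0,0.4,0,0,0,0,0,0,0.4])

```text
time: 6.92
ee_pos: [0.4715, 0.1476, 0.0144]
tcp_rot: [-180.0, -0.0, 71.3]
wrist_force: [0.1, -0.1, -0.9]
opening: 0.0257
grasp_force: 0.0
```

```bash
python3 - <<'E'
from h import *
c=bot.camera("wrist"); cv2.imwrite("pics/w2.png",c["color"][:,:,::-1]); print(bot.get_obs()["opening"])
E
```

```text
0.026074023404096633
```

View pics/w2.png

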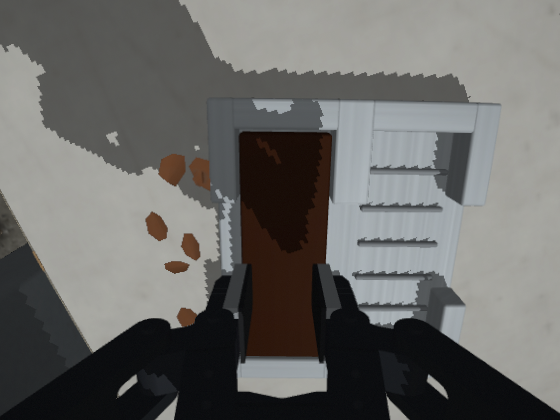

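```bash
python3 - <<'E'
from h import *
from scipy.spatial.transform import Rotation as Ro
c=bot.camera("wrist"); o=bot.get_obs()
R=Ro.from_euler("xyz",o["tcp_rot"],degrees=True).as_matrix()
print(c["camera_matrix"].round(0).tolist(),(-np.array(c["R"]).T@c["t"]).round(4),o["ee_pos"])
for z in(0,-.019,-.03,-.04):
    for x in(-.011,.011):
        P=[o["ee_pos"]+R@np.array([x,s*.013,z]) for s in(1,-1)]
        print(z,x,proj(c,P).round(0).tolist())
y=Ro.from_euler("z",71.2-90,degrees=True).as_matrix()
b=np.array([.4713,.148,.026])
print("bar top",proj(c,[b+y@np.array([i*.021,j*.06,0]) for i in(-1,1) for j in(-1,1)]).round(0).tolist())
E
```

```text
[[370.0, 0.0, 282.0], [0.0, 370.0, 212.0], [0.0, 0.0, 1.0]] [0.4954 0.2207 0.1923] [0.47148433 0.14759148 0.01434684]
0 -0.011 [[308.0, 269.0], [259.0, 269.0]]
0 0.011 [[309.0, 230.0], [258.0, 230.0]]
-0.019 -0.011 [[310.0, 287.0], [256.0, 287.0]]
-0.019 0.011 [[311.0, 245.0], [255.0, 245.0]]
-0.03 -0.011 [[312.0, 299.0], [255.0, 299.0]]
-0.03 0.011 [[313.0, 254.0], [254.0, 254.0]]
-0.04 -0.011 [[314.0, 311.0], [253.0, 311.0]]
-0.04 0.011 [[315.0, 264.0], [252.0, 264.0]]
bar top [[244.0, 359.0], [236.0, 135.0], [321.0, 359.0], [330.0, 135.0]]
```

```bash
python3 - <<'E'
import cv2
a=cv2.imread("pics/w2.png")[220:400,180:400]; cv2.imwrite("pics/w2c.png",cv2.resize(a,None,fx=3.3,fy=3.3,interpolation=cv2.INTER_CUBIC))
E
```

```text
(no output)
```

View pics/w2c.png

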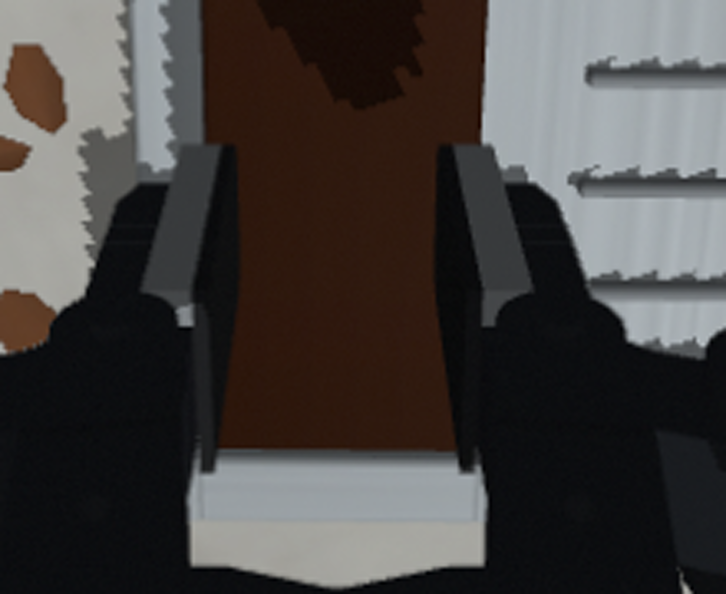

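The crop shows the pads above the bar: the tip edges are at (251, 264) and (312, 264), well back of where the stated TCP would put them. So I'll open, go lower and grip again.

>>> send_rows(moves=[0,0,0,0,0,0,-1,0,0,0,0,0,0,-1,0,0,0,0,0,0,-1,0,0,-0.25,0,0,0,-1,0,0,-0.25,0,0,0,-1,0,0,0,0,0,0,-1])

```text
time: 7.78
ee_pos: [0.471, 0.1474, 0.001]
tcp_rot: [-179.9, 0.0, 71.3]
wrist_force: [-0.0, -0.1, 0.1]
opening: 0.0856
grasp_force: 0.0
```

>>> send_rows(moves=[0,0,0,0,0,0,0.2,0,0,0,0,0,0,0.2,0,0,0,0,0,0,0.2,0,0,0,0,0,0,0.2])

```text
time: 8.28
ee_pos: [0.4716, 0.1476, 0.002]
tcp_rot: [180.0, -0.0, 71.3]
wrist_force: [0.2, -0.1, -0.6]
opening: 0.0344
grasp_force: 0.0
```

```bash
python3 - <<'E'
from h import *
c=bot.camera("wrist"); o=bot.get_obs(); print(o["ee_pos"],o["opening"],o["grasp_force"])
a=c["color"][200:400,170:410,::-1]; cv2.imwrite("pics/w3c.png",cv2.resize(a,None,fx=3,fy=3,interpolation=cv2.INTER_CUBIC))
E
```

```text
[0.47155673 0.147611   0.0019386 ] 0.03427997164542847 0.0
```

View pics/w3c.png

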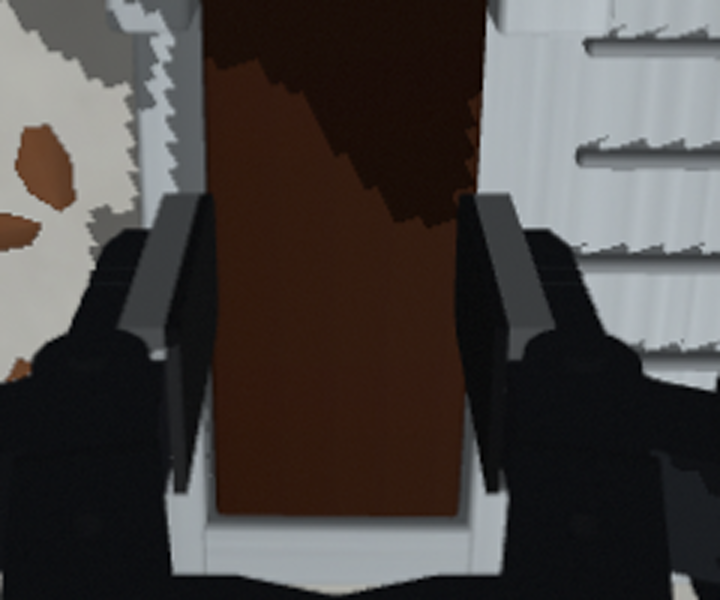

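The pads straddle the bar's sides but still sit about 10 mm above its top: tips at about (241, 265) and (322, 265), bar edges at columns 239 and 331. The real tips are therefore about 35 mm behind the stated TCP. I'll go down by what the image shows.

>>> send_rows(moves=[0,0,0,0,0,0,-1,0.06,-0.02,0,0,0,0,-1,0,0,0,0,0,0,-1,0,0,-0.4,0,0,0,-1,0,0,-0.36,0,0,0,-1,0,0,0,0,0,0,-1])

```text
time: 9.07
ee_pos: [0.4722, 0.1468, -0.0184]
tcp_rot: [-179.9, 0.1, 71.3]
wrist_force: [-0.0, -0.8, -0.3]
opening: 0.0856
grasp_force: 0.0
```

>>> send_rows(moves=[0,0,0,0,0,0,0.3,0,0,0,0,0,0,0.3,0,0,0,0,0,0,0.3,0,0,0,0,0,0,0.3,0,0,0,0,0,0,0.3])

```text
time: 9.7
ee_pos: [0.4734, 0.1472, -0.0166]
tcp_rot: [180.0, -0.0, 71.3]
wrist_force: [-1.1, -1.2, 5.5]
opening: 0.0405
grasp_force: 30.9
```

>>> send_rows(moves=[0,0,0.3,0,0,0,0.3,0,0,0.8,0,0,0,0.3,0,0,1,0,0,0,0.3,0,0,1,0,0,0,0.3,0,0,1,0,0,0,0.3,0,0,0.5,0,0,0,0.3])

```text
time: 10.45
ee_pos: [0.4734, 0.1472, 0.0992]
tcp_rot: [179.9, -0.0, 71.3]
wrist_force: [0.5, -0.2, -1.1]
opening: 0.0406
grasp_force: 30.6
```

```bash
python3 - <<'E'
from h import *
o=bot.get_obs(); print(o["ee_pos"],o["tcp_rot"],o["opening"],o["grasp_force"])
c=bot.camera("top"); s=bot.camera("scene")
im=c["color"].astype(int)
ch=im[...,0]-np.maximum(im[...,1],im[...,2])
ys,xs=np.nonzero(ch>45); k=(xs>300)&(xs<335)&(ys>200)&(ys<240); xs,ys=xs[k],ys[k]
print("red",len(xs),sorted(zip(xs.tolist(),ys.tolist()))[::3])
w=ch[ys,xs].astype(float)
P=np.array([onz(c,p,.018)[:2] for p in zip(xs,ys)]); m=(P*w[:,None]).sum(0)/w.sum()
u,sv,v=np.linalg.svd((P-m)*np.sqrt(w)[:,None]); d=v[0]*np.sign(v[0][0]); print("mark",m,np.degrees(np.arctan2(d[1],d[0])),P@d-m@d if 0 else ((P-m)@d).min(),((P-m)@d).max())
h=lambda px,z,cc: onz(cc,px,z).round(4)
for n,cc in(("top",c),("scene",s)):
    for q,z in(("stop_face",.031),("leg_top",.086),("red_mark",.018)):
        l=bot.landmark_of(n,q)
        if l: print(n,q,l[0]["p"],h(l[0]["pixel"],z,cc))
# scene red
im=s["color"].astype(int); ch=im[...,0]-np.maximum(im[...,1],im[...,2])
ys,xs=np.nonzero(ch>45); k=(xs>285)&(xs<320)&(ys>175)&(ys<215); xs,ys=xs[k],ys[k]
if len(xs): 
    P=np.array([onz(s,p,.018)[:2] for p in zip(xs,ys)]); print("scene red",len(xs),P.mean(0),P.min(0),P.max(0))
a=c["color"][180:260,250:390,::-1]; cv2.imwrite("pics/g.png",cv2.resize(a,None,fx=5.6,fy=5.6,interpolation=cv2.INTER_CUBIC))
E
```

```text
[0.4733591  0.1472281  0.09916938] [ 1.79947036e+02 -4.11921587e-02  7.13228177e+01] 0.040612790177285286 30.631272196769714
red 45 [(314, 210), (314, 213), (315, 211), (315, 214), (315, 217), (316, 213), (316, 216), (316, 219), (316, 222), (317, 218), (317, 221), (317, 224), (318, 222), (318, 225), (319, 229)]
mark [ 0.52424559 -0.18771301] 11.84924347188566 -0.03409330355490063 0.02355199455983145
top stop_face 0.74 [ 0.5513 -0.288   0.031 ]
top leg_top 0.64 [ 0.5847 -0.3039  0.086 ]
top red_mark 0.7 [ 0.5331 -0.178   0.018 ]
scene stop_face 0.92 [ 0.5461 -0.283   0.031 ]
scene leg_top 0.96 [ 0.59   -0.3028  0.086 ]
scene red_mark 0.69 [ 0.5267 -0.1921  0.018 ]
scene red 33 [ 0.52340835 -0.19168564] [ 0.4944445  -0.20523563] [ 0.55155289 -0.18381486]
```

View pics/g.png

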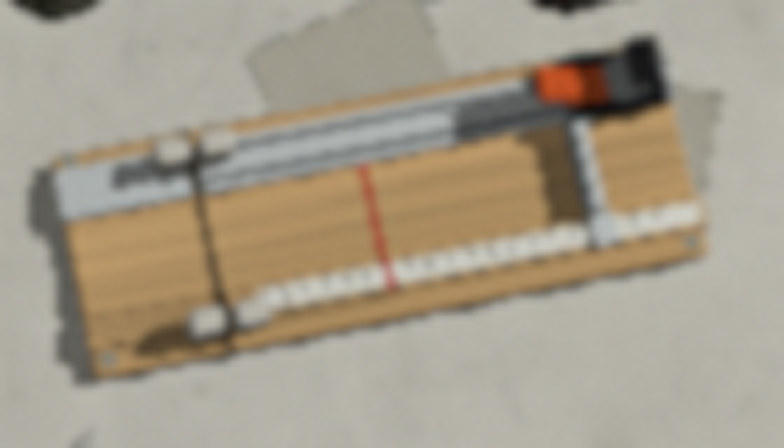

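The crop shows the whole guide. The red line runs from (362, 167) to (388, 285), the stop plate's push face is at about (572, 125) to (590, 240), and the lever is at (570, 85). Board corners are at (52, 160), (90, 380) and (706, 256).

```bash
python3 - <<'E'
from h import *
c=bot.camera("top")
f=lambda X,Y,z:onz(c,(250+(X+.5)/5.6-.5,180+(Y+.5)/5.6-.5),z)[:2]
TL,BL,BR=f(52,160,.018),f(90,380,.018),f(706,256,.018)
print("corners",TL,BL,BR,np.linalg.norm(TL-BL),np.linalg.norm(BR-BL))
d=BL-BR; yaw=np.degrees(np.arctan2(-d[0],d[1])); e=TL-BL; print("yaw",yaw,np.degrees(np.arctan2(e[1],e[0])))
g=11.5
Rz=lambda a:np.array([[np.cos(a),-np.sin(a)],[np.sin(a),np.cos(a)]])
R=Rz(np.radians(g))
for n,P,q in(("TL",TL,(60,150)),("BL",BL,(-48,150)),("BR",BR,(-48,-150)),("redtop",f(362,167,.018),(28,5)),("redbot",f(388,285,.024),(-34,5)),("railTL",f(52,170,.024),(52,150))):
    print(n,"origin",P-R@np.array(q)/1000)
print("face0: guide coords of face edge top", [((R.T@(f(*p,.042)-np.array([.5245,-.1935])))*1000).round(1).tolist() for p in((573,122),(592,236))])
E
```

```text
corners [ 0.551964   -0.03493956] [ 0.44759233 -0.05298963] [ 0.50584633 -0.34676641] 0.10592096854006752 0.2994967871140805
yaw 11.21588230499484 9.8116996014774
TL origin [ 0.52307371 -0.19389034]
BL origin [ 0.5245339  -0.19040867]
BR origin [ 0.52297752 -0.19020804]
redtop origin [ 0.52227568 -0.19318471]
redbot origin [ 0.52583942 -0.1912408 ]
railTL origin [ 0.52514009 -0.19238595]
face0: guide coords of face edge top [[23.8, -92.5], [-30.4, -88.7]]
```

>>> send_rows(moves=[0.146,-0.895,0,0,0,0.218,0.3,0.146,-0.895,0,0,0,0.218,0.3,0.146,-0.895,0,0,0,0.218,0.3,0.146,-0.895,0,0,0,0.218,0.3,0.146,-0.895,0,0,0,0.218,0.3,0.146,-0.895,0,0,0,0.218,0.3,0.146,-0.895,0,0,0,0.218,0.3,0.146,-0.895,0,0,0,0.218,0.3])

```text
time: 11.9
ee_pos: [0.5021, -0.0326, 0.0975]
tcp_rot: [-180.0, 0.0, 86.4]
wrist_force: [0.7, -0.7, -1.7]
opening: 0.0406
grasp_force: 30.6
```

>>> send_rows(moves=[0.146,-0.895,0,0,0,0.218,0.3,0.146,-0.895,0,0,0,0.218,0.3,0.146,-0.895,0,0,0,0.218,0.3,0.146,-0.895,0,0,0,0.218,0.3,0.146,-0.895,0,0,0,0.218,0.3,0.146,-0.895,-0.5,0,0,0.218,0.3,0.146,-0.895,-0.6,0,0,0.218,0.3,0.146,-0.895,-0.5,0,0,0.218,0.3])

```text
time: 12.9
ee_pos: [0.5312, -0.2116, 0.0569]
tcp_rot: [-180.0, -0.0, 101.4]
wrist_force: [0.5, 0.3, -1.1]
opening: 0.0411
grasp_force: 30.6
```

>>> send_rows(moves=[0,0,0,0,0,0,0.3])

```text
time: 13.02
ee_pos: [0.5306, -0.2116, 0.0562]
tcp_rot: [-179.9, -0.1, 101.2]
wrist_force: [0.1, 0.2, -2.1]
opening: 0.0407
grasp_force: 30.6
```

```bash
python3 - <<'E'
from h import *
c=bot.camera("wrist"); o=bot.get_obs(); print(o["ee_pos"],o["tcp_rot"],o["opening"],o["grasp_force"])
cv2.imwrite("pics/w4.png",c["color"][:,:,::-1])
O=np.array([.524,-.1918]);a=np.radians(11.3);R=np.array([[np.cos(a),-np.sin(a)],[np.sin(a),np.cos(a)]])
G=lambda x,y,z:np.r_[O+R@np.array([x,y])/1000,z/1000]
L=[(28,5,18),(-20,5,18),(-34,66,58),(46,66,58),(-34,104,58),(46,104,58),(-48,150,18),(60,150,18),(28,66,24),(-20,66,24)]
print(list(zip(L,proj(c,[G(*p) for p in L]).round(0).tolist())))
E
```

```text
[ 0.53083845 -0.21099448  0.0570729 ] [-1.79919591e+02 -6.22565256e-02  1.01211421e+02] 0.04080624948875789 30.64448833465576
[((28, 5, 18), [325.0, 186.0]), ((-20, 5, 18), [245.0, 186.0]), ((-34, 66, 58), [202.0, 75.0]), ((46, 66, 58), [379.0, 75.0]), ((-34, 104, 58), [197.0, -18.0]), ((46, 104, 58), [384.0, -18.0]), ((-48, 150, 18), [183.0, -92.0]), ((60, 150, 18), [396.0, -92.0]), ((28, 66, 24), [330.0, 78.0]), ((-20, 66, 24), [241.0, 78.0])]
```

View pics/w4.png

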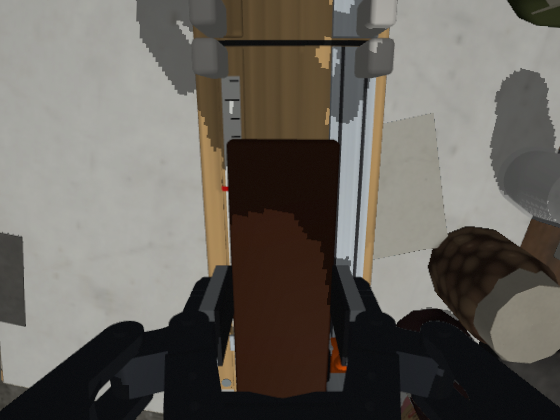

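The picture shows the bar straight above the channel: front end at row 140, red mark at (227, 187), posts ahead at row 55. A 1 mm shift to +x centres it. I'll lower it now.

>>> send_rows(moves=[0.05,0,-0.8,0,0,0,0.3,0,0,-0.7,0,0,0,0.3,0,0,-0.5,0,0,0,0.3,0,0,-0.2,0,0,0,0.3,0,0,-0.14,0,0,0,0.3,0,0,-0.03,0,0,0,0.3])

```text
time: 13.82
ee_pos: [0.5328, -0.211, -0.0011]
tcp_rot: [180.0, 0.0, 101.3]
wrist_force: [0.3, 0.1, -1.1]
opening: 0.0409
grasp_force: 30.6
```

>>> send_rows(moves=[0,0,-0.06,0,0,0,0.3,0,0,-0.05,0,0,0,0.3,0,0,0,0,0,0,0.3])

```text
time: 14.2
ee_pos: [0.5327, -0.2109, -0.0041]
tcp_rot: [180.0, -0.0, 101.3]
wrist_force: [0.4, 0.5, -1.4]
opening: 0.0408
grasp_force: 30.6
```

>>> send_rows(moves=[0,0,-0.05,0,0,0,0.3,0,0,0,0,0,0,0.3])

```text
time: 14.45
ee_pos: [0.5328, -0.211, -0.0046]
tcp_rot: [180.0, 0.0, 101.3]
wrist_force: [-2.4, 0.8, 4.9]
opening: 0.0407
grasp_force: 31.2
```

>>> send_rows(moves=[0,0,-0.04,0,0,0,0.3,0,0,0,0,0,0,0.3])

```text
time: 14.7
ee_pos: [0.5328, -0.211, -0.0046]
tcp_rot: [179.9, 0.0, 101.3]
wrist_force: [-4.6, 2.9, 13.0]
opening: 0.0405
grasp_force: 32.0
```

>>> send_rows(moves=[0,0,0.03,0,0,0,-0.3,0,0,0,0,0,0,-0.6,0,0,0.1,0,0,0,-1,0,0,0.5,0,0,0,-1,0,0,1,0,0,0,-1,0,0,1,0,0,0,-1,0,0,1,0,0,0,-1,0,0,0.5,0,0,0,-1])

```text
time: 15.7
ee_pos: [0.5334, -0.2111, 0.0991]
tcp_rot: [179.9, 0.1, 101.3]
wrist_force: [-0.0, 0.3, -0.2]
opening: 0.0854
grasp_force: 0.0
```

```bash
cat >> h.py <<'E'
O=np.array([.524,-.1918]);_a=np.radians(11.3);RG=np.array([[np.cos(_a),-np.sin(_a)],[np.sin(_a),np.cos(_a)]])
def G(x,y,z): return np.r_[O+RG@np.array([x,y])/1000,z/1000]
def toG(P): return np.r_[RG.T@(np.array(P[:2])-O)*1000,P[2]*1000]
E
python3 - <<'E'
from h import *
o=bot.get_obs(); print(o["ee_pos"],toG(o["ee_pos"]))
cs={n:bot.camera(n) for n in("top","scene","wrist")}
for n,c in cs.items():
    for q,z in(("leg_top",.086),("stop_face",.031),("lever_tip",.068)):
        for d in bot.landmark_of(n,q)[:1]: print(n,q,round(d["p"],2),toG(onz(c,d["pixel"],z)).round(1))
    for d in bot.trace(n,"bar")[:1]:
        k=max(cv2.findContours(d["region"].astype(np.uint8),0,1)[0],key=cv2.contourArea)[:,0].astype(float)
        W=np.array([toG(onz(c,p,.038))[:2] for p in k],np.float32); print(n,"bar",d["p"],W.min(0),W.max(0),cv2.minAreaRect(W))
cv2.imwrite("pics/t5.png",cv2.resize(cs["top"]["color"][165:265,250:390,::-1],None,fx=5.6,fy=5.6,interpolation=cv2.INTER_CUBIC))
E
```

```text
[ 0.53335826 -0.2111475   0.09908154] [  5.38578217 -20.80616258  99.08153563]
top bar 0.86 [-18.715544 -25.9464  ] [24.06135  40.637085] ((2.6019325256347656, 7.216936111450195), (41.41490173339844, 67.67665100097656), 2.6691765785217285)
scene leg_top 0.59 [  36.3 -119.6   86. ]
scene stop_face 0.77 [  5.7 -89.9  31. ]
scene lever_tip 0.65 [ -8.5 -46.1  68. ]
scene bar 0.61 [-21.704676 -81.843704] [27.258888 59.480927] ((2.274272918701172, -11.336654663085938), (141.46986389160156, 48.25182342529297), 88.80765533447266)
wrist leg_top 0.81 [  41.2 -119.9   86. ]
wrist stop_face 0.59 [  2.8 -91.2  31. ]
wrist lever_tip 0.72 [ 42.3 -77.6  68. ]
wrist bar 0.68 [-16.939838 -77.32562 ] [25.424402 41.28954 ] ((4.201457977294922, -17.957019805908203), (118.7619400024414, 41.67561340332031), 89.57965850830078)
```

View pics/t5.png

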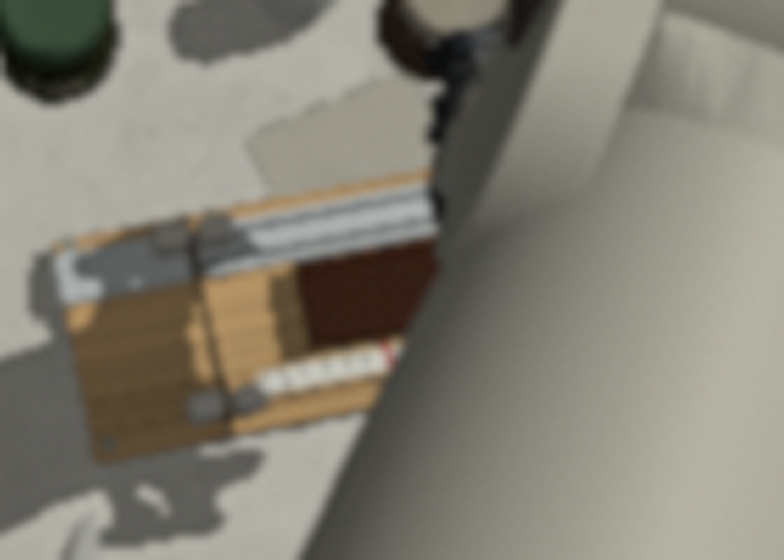

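The top view shows the bar lying in the channel with its front end at about (300, 300), past the mark at (390, 355). The arm hides the rest; the wrist camera puts the bar at guide y -77 to +41 and the leg at y -120. Before lowering over the leg I'll check how close the jars behind it are.

```bash
python3 - <<'E'
from h import *
t=bot.camera("top"); s=bot.camera("scene")
for n,a,b in(("brown",(330,161.5),(256,153)),("dark",(357,165),(272,130)),("white",(379,157),(277,124))):
    print(n,tri([ray(t,a),ray(s,b)]).round(3), toG(tri([ray(t,a),ray(s,b)])).round(0))
p=bot.get_obs(); T=G(40,-98.5,11); print("target",T,(T-p["ee_pos"])/.025)
E
```

```text
brown [ 0.663 -0.218  0.08 ] [131. -53.  80.]
dark [ 0.645 -0.278  0.116] [ 102. -109.  116.]
white [ 0.668 -0.343  0.091] [ 112. -177.   91.]
target [ 0.58252528 -0.2805527   0.011     ] [ 1.99447052 -2.78596521 -3.43546781]
```

>>> send_rows(moves=[0.151,-0.234,0,0,0,0.8725,-1,0.151,-0.234,0,0,0,0.8725,-1,0.151,-0.234,0,0,0,0.8725,-1,0.151,-0.234,0,0,0,0.8725,-1,0.151,-0.234,0,0,0,0.8725,-1,0.151,-0.234,0,0,0,0.8725,-1])

```text
time: 17.3
ee_pos: [0.5555, -0.2462, 0.0969]
tcp_rot: [-180.0, 0.0, 146.5]
wrist_force: [-1.2, 0.2, 0.0]
opening: 0.0855
grasp_force: 0.0
```

>>> send_rows(moves=[0.151,-0.234,0,0,0,0.8725,-1,0.151,-0.234,0,0,0,0.8725,-1,0.151,-0.234,0,0,0,0.8725,-1,0.151,-0.234,0,0,0,0.8725,-1,0.151,-0.234,0,0,0,0.8725,-1,0.151,-0.234,0,0,0,0.8725,-1,0,0,0,0,0,0,-1])

```text
time: 18.18
ee_pos: [0.5781, -0.2813, 0.0967]
tcp_rot: [180.0, -0.0, -168.8]
wrist_force: [-0.1, -0.2, -0.0]
opening: 0.0853
grasp_force: 0.0
```

```bash
python3 - <<'E'
from h import *
o=bot.get_obs(); print(o["ee_pos"],o["tcp_rot"],toG(o["ee_pos"]).round(1))
n="wrist";c=bot.camera(n)
for q,z in(("leg_top",.086),("stop_face",.031),("lever_tip",.069),("red_mark",.018)):
    for d in bot.landmark_of(n,q)[:1]: print(n,q,round(d["p"],2),np.round(d["pixel"]),toG(onz(c,d["pixel"],z)).round(1))
cv2.imwrite("pics/w6.png",c["color"][:,:,::-1])
E
```

```text
[ 0.57805963 -0.28131044  0.09669161] [ 1.79993939e+02 -6.87772127e-03 -1.68785509e+02] [ 35.5 -98.4  96.7]
wrist leg_top 0.69 [240. 255.] [  42.6 -121.2   86. ]
wrist stop_face 0.64 [283. 166.] [  3.  -96.9  31. ]
wrist lever_tip 0.97 [321. 244.] [ 42.9 -74.4  69. ]
```

View pics/w6.png

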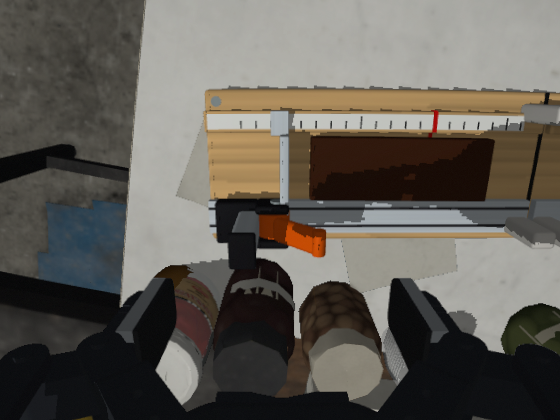

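The view is clear. The leg top is at (240, 250), the lever tip at (325, 243), the stop plate's front edge at column 288, the red mark at (435, 122) and the bar at columns 310 to 493. The open pads (172 and 388) straddle leg and lever.

```bash
cat >> h.py <<'E'
def face_mark(c):
    im=c["color"].astype(int); ch=im[...,0]-np.maximum(im[...,1],im[...,2])
    zc=lambda px,z: toG(onz(c,px,z))
    m=(ch>80); m[:100]=0; m[145:]=0
    ys,xs=np.nonzero(m); w=ch[ys,xs]
    red=(np.average(xs,weights=w),np.average(ys,weights=w)) if len(xs) else None
    return red, (zc(red,.024) if red else None)
E
python3 - <<'E'
from h import *
c=bot.camera("wrist"); print(face_mark(c))
for r in(150,165,180): print(r,c["color"][r,276:296].sum(1).tolist())
for p in((288.5,150),(288.5,180)): print(toG(onz(c,p,.042)))
print(toG(onz(c,(310,165),.038)))
o=bot.get_obs()
E
```

```text
((np.float64(433.9725635675091), np.float64(121.11314630187805)), array([-26.5515843 ,   4.54013574,  24.        ]))
150 [417, 417, 385, 513, 534, 528, 518, 511, 502, 494, 501, 390, 246, 221, 225, 223, 225, 226, 225, 225]
165 [425, 424, 384, 513, 531, 523, 516, 508, 502, 493, 495, 384, 246, 228, 230, 229, 228, 227, 228, 228]
180 [385, 382, 383, 520, 530, 522, 515, 508, 500, 490, 495, 377, 231, 204, 206, 206, 205, 203, 206, 206]
[ -9.45862722 -93.00234624  42.        ]
[  9.78223328 -92.92751547  42.        ]
[  0.78297544 -79.00149947  38.        ]
```

>>> send_rows(moves=[0,0,-0.8,0,0,0,-1,0,0,-0.8,0,0,0,-1,0,0,-0.8,0,0,0,-1,0,0,-0.6,0,0,0,-1,0,0,-0.3,0,0,0,-1,0,0,0,0,0,0,-1])

```text
time: 19.23
ee_pos: [0.5778, -0.281, 0.0142]
tcp_rot: [180.0, -0.0, -168.7]
wrist_force: [0.4, -0.2, 0.3]
opening: 0.0851
grasp_force: 0.0
```

>>> send_rows(moves=[0,0,0,0,0,0,-0.45,0,0,0,0,0,0,-0.45,0,0,0,0,0,0,-0.45])

```text
time: 19.6
ee_pos: [0.5782, -0.2812, 0.0148]
tcp_rot: [-180.0, 0.0, -168.7]
wrist_force: [-0.5, 0.3, -0.4]
opening: 0.0621
grasp_force: 0.0
```

>>> send_rows(moves=[-0.04,0.2,0,0,0,0,-0.45,-0.06,0.3,0,0,0,0,-0.45,-0.08,0.4,0,0,0,0,-0.45,-0.1,0.5,0,0,0,0,-0.45,-0.1,0.5,0,0,0,0,-0.45,-0.1,0.5,0,0,0,0,-0.45,-0.08,0.4,0,0,0,0,-0.45,-0.06,0.3,0,0,0,0,-0.45])

```text
time: 20.6
ee_pos: [0.5624, -0.2029, 0.0147]
tcp_rot: [-180.0, 0.0, -168.7]
wrist_force: [1.5, -3.4, 2.9]
opening: 0.062
grasp_force: 2.2
```

```bash
cat >> h.py <<'E'
def look(r0=150,r1=180):
    o=bot.get_obs(); print(o["time"],o["ee_pos"],toG(o["ee_pos"]).round(1),o["tcp_rot"].round(1),o["opening"],o["grasp_force"],o["wrist_force"].round(1))
    c=bot.camera("wrist"); r=face_mark(c); print("mark",r)
    for q,z in(("leg_top",.086),("stop_face",.031),("lever_tip",.07)):
        for d in bot.landmark_of("wrist",q)[:1]: print(q,round(d["p"],2),np.round(d["pixel"]),toG(onz(c,d["pixel"],z)).round(1))
    for row in(r0,165,r1): print(row,c["color"][row,270:300].sum(1).tolist())
    return c
E
python3 - <<'E'
from h import *
c=look(); cv2.imwrite("pics/w7.png",c["color"][:,:,::-1])
E
```

```text
20.6 [ 0.56242892 -0.20292158  0.01465851] [ 35.5 -18.4  14.7] [-180.     0.  -168.7] 0.061979021604442214 2.1996476501226425 [ 1.5 -3.4  2.9]
mark ((np.float64(332.26211739561865), np.float64(129.93145561407525)), array([-27.32277398,   4.76536307,  24.        ]))
leg_top 0.79 [210. 343.] [ 38.8 -42.5  86. ]
stop_face 0.66 [283. 201.] [  3.7 -17.4  31. ]
lever_tip 0.61 [338. 323.] [41.8  3.9 70. ]
150 [528, 526, 526, 524, 521, 522, 525, 526, 524, 519, 513, 515, 340, 285, 283, 405, 421, 381, 283, 227, 219, 219, 220, 219, 219, 221, 220, 220, 223, 220]
165 [397, 400, 397, 398, 373, 493, 527, 536, 533, 528, 522, 516, 511, 507, 500, 496, 495, 441, 338, 150, 46, 46, 43, 48, 85, 89, 89, 89, 91, 91]
180 [399, 398, 398, 400, 399, 492, 524, 531, 529, 460, 507, 519, 510, 507, 499, 495, 500, 433, 329, 145, 46, 49, 46, 67, 68, 67, 64, 83, 87, 88]
```

>>> send_rows(moves=[-0.05,0.25,0,0,0,0,-0.45,-0.05,0.25,0,0,0,0,-0.45,-0.03,0.17,0,0,0,0,-0.45,0,0,0,0,0,0,-0.45])

```text
time: 21.3
ee_pos: [0.5591, -0.1861, 0.0144]
tcp_rot: [180.0, -0.0, -168.7]
wrist_force: [-0.3, 0.5, -0.0]
opening: 0.0621
grasp_force: 0.0
```

```bash
python3 - <<'E'
from h import *
c=look(); cv2.imwrite("pics/w8.png",c["color"][:,:,::-1])
for x in(286,287,288): print(x,toG(onz(c,(x,168),.042)))
E
```

```text
21.3 [ 0.55905028 -0.1861446   0.01435078] [35.5 -1.3 14.4] [ 180.    -0.  -168.7] 0.06209808466658565 0.0 [-0.3  0.5 -0. ]
mark ((np.float64(295.10709211461045), np.float64(130.5329741889652)), array([-27.08535469,   5.20525413,  24.        ]))
leg_top 0.91 [211. 346.] [ 39.9 -25.1  86. ]
stop_face 0.96 [288. 201.] [ 3.5  1.9 31. ]
lever_tip 0.69 [338. 327.] [43.1 20.9 70. ]
150 [535, 534, 534, 531, 527, 528, 532, 534, 530, 525, 520, 523, 523, 526, 527, 526, 342, 283, 268, 225, 212, 140, 105, 109, 107, 104, 105, 201, 211, 211]
165 [400, 400, 402, 401, 403, 443, 521, 542, 540, 535, 530, 525, 521, 513, 510, 505, 499, 483, 381, 222, 84, 47, 49, 86, 92, 93, 93, 93, 89, 91]
180 [405, 405, 405, 403, 406, 418, 515, 542, 538, 534, 532, 523, 520, 514, 510, 503, 504, 475, 373, 187, 59, 47, 48, 49, 50, 84, 87, 91, 92, 89]
286 [-13.50705594   0.96756963  42.        ]
287 [-13.50732798   1.37823271  42.        ]
288 [-13.50761595   1.78890355  42.        ]
```

>>> send_rows(moves=[0.008,-0.039,0,0,0,0,-0.4,0.008,-0.039,0,0,0,0,-0.355,0.008,-0.039,0,0,0,0,-0.31,0.008,-0.039,0,0,0,0,-0.265,0.008,-0.039,0,0,0,0,-0.22,0.008,-0.039,0,0,0,0,-0.17,0,0,0,0,0,0,-0.17], squeeze=50)

```text
time: 22.38
ee_pos: [0.5604, -0.1926, 0.0142]
tcp_rot: [180.0, -0.0, -168.7]
wrist_force: [-0.1, 1.5, 1.3]
opening: 0.05
grasp_force: 0.7
```

```bash
python3 - <<'E'
from h import *
c=look(); cv2.imwrite("pics/w9.png",c["color"][:,:,::-1])
for x in(288,): print(x,toG(onz(c,(x,168),.042)))
E
```

```text
22.375 [ 0.56039285 -0.19264841  0.01422399] [35.5 -8.  14.2] [ 180.    -0.  -168.7] 0.05000099486087346 0.7434111647307873 [-0.1  1.5  1.3]
mark ((np.float64(309.82876009744837), np.float64(130.55192973458136)), array([-27.0497542 ,   5.15700884,  24.        ]))
leg_top 0.59 [230. 351.] [ 41.8 -25.2  86. ]
stop_face 0.59 [298. 200.] [ 3.2 -0.1 31. ]
lever_tip 0.55 [343. 333.] [45.9 16.6 70. ]
150 [407, 408, 406, 406, 407, 406, 444, 500, 516, 516, 514, 514, 516, 523, 523, 521, 522, 521, 520, 518, 520, 521, 521, 516, 512, 513, 512, 515, 516, 515]
165 [395, 394, 394, 394, 394, 394, 394, 393, 394, 394, 394, 394, 394, 394, 394, 394, 394, 394, 395, 378, 379, 519, 532, 530, 526, 519, 515, 509, 507, 502]
180 [399, 400, 399, 399, 399, 399, 400, 400, 400, 399, 399, 399, 399, 397, 398, 397, 400, 398, 399, 372, 390, 504, 531, 526, 523, 520, 516, 508, 504, 500]
288 [-13.48593352  -4.83185054  42.        ]
```

>>> send_rows(moves=[-0.012,0.06,0,0,0,0,-0.17,-0.012,0.06,0,0,0,0,-0.17,-0.008,0.04,0,0,0,0,-0.17,0,0,0,0,0,0,-0.17])

```text
time: 23.08
ee_pos: [0.5595, -0.1888, 0.0142]
tcp_rot: [-180.0, -0.0, -168.7]
wrist_force: [0.5, -3.6, -2.4]
opening: 0.0501
grasp_force: 1.8
```

```bash
python3 - <<'E'
from h import *
c=look(); cv2.imwrite("pics/w10.png",c["color"][:,:,::-1])
print(c["color"][168,295:315].sum(1).tolist())
for x in(300,302): print(x,toG(onz(c,(x,168),.042)))
E
```

```text
23.075 [ 0.55954685 -0.18875087  0.01424322] [35.5 -4.  14.2] [-180.    -0.  -168.7] 0.05006642472748343 1.8344952911138535 [ 0.5 -3.6 -2.4]
mark ((np.float64(299.99756690997566), np.float64(116.0)), array([-33.45146234,   4.68322347,  24.        ]))
leg_top 0.56 [228. 349.] [ 40.8 -22.   86. ]
stop_face 0.63 [297. 203.] [ 4.5  3.7 31. ]
lever_tip 0.58 [338. 334.] [46.3 18.6 70. ]
150 [408, 406, 406, 408, 407, 462, 508, 518, 516, 513, 517, 523, 523, 525, 523, 523, 522, 519, 518, 521, 523, 522, 518, 511, 513, 512, 517, 438, 424, 423]
165 [393, 393, 394, 394, 395, 394, 393, 394, 395, 394, 394, 396, 396, 394, 394, 394, 396, 395, 369, 407, 505, 531, 529, 337, 490, 518, 511, 506, 502, 495]
180 [399, 400, 400, 400, 400, 398, 400, 400, 400, 400, 401, 397, 400, 398, 401, 400, 401, 401, 372, 453, 516, 529, 527, 523, 520, 517, 508, 504, 500, 493]
[517, 509, 503, 500, 495, 491, 473, 373, 183, 56, 44, 48, 47, 53, 81, 90, 88, 83, 88, 87]
300 [-13.54610899   4.10345289  42.        ]
302 [-13.54675684   4.92454319  42.        ]
```

>>> send_rows(moves=[0.006,-0.0294,0,0,0,0,-0.135,0.006,-0.0294,0,0,0,0,-0.1,0.006,-0.0294,0,0,0,0,-0.065,0.006,-0.0294,0,0,0,0,-0.03,0.006,-0.0294,0,0,0,0,0.005,0.006,-0.0294,0,0,0,0,0.04,0,0,0,0,0,0,0.04], squeeze=60)

```text
time: 24.15
ee_pos: [0.5608, -0.1932, 0.0146]
tcp_rot: [-180.0, 0.0, -168.7]
wrist_force: [-0.2, -0.9, 5.5]
opening: 0.041
grasp_force: 3.6
```

```bash
cat >> h.py <<'E'
def chk():
    o=bot.get_obs(); g=toG(o["ee_pos"]); print(o["time"],g.round(2),"rear",g[1]-o["opening"]*500,o["opening"],o["grasp_force"],o["wrist_force"].round(1))
    c=bot.camera("wrist"); r=c["color"][160:175].sum(2).astype(float)
    # edge: last bright plate -> dark bar
    for row in r[::5]:
        k=[i for i in range(290,345) if row[i]>=275>row[i+1] and row[i-5]>450]
        for i in k: e=i+(row[i]-275)/(row[i]-row[i+1]); print(round(e,1),toG(onz(c,(e,167),.042)).round(2))
    print("mark",face_mark(c)); return c
E
python3 -c "
from h import *
c=chk(); cv2.imwrite('pics/w11.png',c['color'][:,:,::-1])"
```

```text
24.15 [35.81 -8.61 14.64] rear -29.11400081221938 0.04099853542580015 3.63251980394125 [-0.2 -0.9  5.5]
313.4 [-13.56   5.    42.  ]
313.4 [-13.56   4.97  42.  ]
313.3 [-13.56   4.94  42.  ]
mark (None, None)
```

>>> send_rows(moves=[0.006,-0.029,0,0,0,0,0.075,0.006,-0.029,0,0,0,0,0.11,0.006,-0.028,0,0,0,0,0.145,0.006,-0.028,0,0,0,0,0.18,0.006,-0.028,0,0,0,0,0.215,0.006,-0.029,0,0,0,0,0.25,0,0,0,0,0,0,0.25])

```text
time: 25.08
ee_pos: [0.562, -0.1989, 0.0151]
tcp_rot: [-179.8, 0.1, -168.8]
wrist_force: [-0.9, -7.5, 6.4]
opening: 0.0323
grasp_force: 8.5
```

```bash
python3 -c "
from h import *
c=chk(); cv2.imwrite('pics/w12.png',c['color'][:,:,::-1])"
```

```text
25.075 [ 35.89 -14.37  15.14] rear -30.518580419450096 0.03229889837607735 8.549696803092957 [-0.9 -7.5  6.4]
323.9 [-13.4    3.77  42.  ]
323.8 [-13.4    3.72  42.  ]
323.6 [-13.4    3.65  42.  ]
mark ((np.float64(324.61565284773343), np.float64(127.4804339403332)), array([-27.97088806,   5.54748469,  24.        ]))
```

>>> send_rows(moves=[-0.006,0.03,0,0,0,0,0.25,-0.006,0.03,0,0,0,0,0.25,0,0,0,0,0,0,0.25])

```text
time: 25.5
ee_pos: [0.562, -0.1987, 0.0151]
tcp_rot: [-179.7, 0.1, -168.8]
wrist_force: [2.7, -15.2, 4.6]
opening: 0.0321
grasp_force: 12.6
```

```bash
python3 -c "
from h import *
c=chk()"
```

```text
25.5 [ 35.92 -14.27  15.15] rear -30.339184947734303 0.03214731428282079 12.633521407842636 [  2.7 -15.2   4.6]
323.7 [-13.37   3.88  42.  ]
323.6 [-13.37   3.83  42.  ]
323.6 [-13.37   3.82  42.  ]
mark ((np.float64(323.8513451892385), np.float64(126.48062015503876)), array([-28.3749951 ,   5.34225809,  24.        ]))
```

>>> send_rows(moves=[-0.008,0.04,0,0,0,0,0.25,0,0,0,0,0,0,0.25])

```text
time: 25.8
ee_pos: [0.5618, -0.1978, 0.0152]
tcp_rot: [-179.7, 0.1, -168.8]
wrist_force: [1.8, -14.7, 4.2]
opening: 0.0321
grasp_force: 13.2
```

>>> send_rows(moves=[-0.008,0.04,0,0,0,0,0.25,0,0,0,0,0,0,0.25])

```text
time: 26.05
ee_pos: [0.5617, -0.1969, 0.0152]
tcp_rot: [-179.7, 0.1, -168.8]
wrist_force: [2.2, -15.2, 4.6]
opening: 0.0321
grasp_force: 13.4
```

```bash
python3 -c "
from h import *
c=chk()"
```

```text
26.05 [ 35.95 -12.37  15.19] rear -28.421618583459903 0.032107794521305084 13.401089832186699 [  2.2 -15.2   4.6]
323.6 [-13.36   5.73  42.  ]
323.4 [-13.36   5.66  42.  ]
323.3 [-13.36   5.63  42.  ]
mark (None, None)
```

>>> send_rows(moves=[0.006,-0.028,0,0,0,0,0.285,0.005,-0.026,0,0,0,0,0.32,0.005,-0.026,0,0,0,0,0.355,0,0,0,0,0,0,0.355])

```text
time: 26.6
ee_pos: [0.5619, -0.1981, 0.0155]
tcp_rot: [-179.8, 0.1, -168.8]
wrist_force: [0.3, -10.7, 8.5]
opening: 0.0277
grasp_force: 10.5
```

```bash
python3 -c "
from h import *
c=chk()"
```

```text
26.6 [ 35.93 -13.57  15.51] rear -27.411319514858114 0.02768489397671745 10.536891371011734 [  0.3 -10.7   8.5]
329.2 [-13.3   6.8  42. ]
328.9 [-13.3    6.69  42.  ]
328.6 [-13.3    6.58  42.  ]
mark (None, None)
```

>>> send_rows(moves=[0.009,-0.045,0,0,0,0,0.37,0.009,-0.045,0,0,0,0,0.385,0.004,-0.02,0,0,0,0,0.4,0,0,0,0,0,0,0.4])

```text
time: 27.15
ee_pos: [0.5623, -0.1998, 0.0154]
tcp_rot: [-179.9, 0.1, -168.8]
wrist_force: [-0.5, -5.9, 10.0]
opening: 0.0257
grasp_force: 6.3
```

```bash
python3 -c "
from h import *
c=chk()"
```

```text
27.15 [ 36.01 -15.36  15.45] rear -28.190317703591674 0.025663511549247817 6.30129162222147 [-0.5 -5.9 10. ]
331.6 [-13.27   5.91  42.  ]
331.4 [-13.27   5.83  42.  ]
331.3 [-13.27   5.79  42.  ]
mark (None, None)
```

>>> send_rows(moves=[0.004,-0.02,0,0,0,0,0.415,0.004,-0.02,0,0,0,0,0.43,0,0,0,0,0,0,0.43])

```text
time: 27.58
ee_pos: [0.5625, -0.2009, 0.0155]
tcp_rot: [-179.9, 0.1, -168.8]
wrist_force: [-1.2, -6.4, 9.2]
opening: 0.0242
grasp_force: 6.4
```

```bash
python3 -c "
from h import *
c=chk()"
```

```text
27.575 [ 36.01 -16.43  15.49] rear -28.52310528948668 0.024187903212071104 6.390190869569778 [-1.2 -6.4  9.2]
333.2 [-13.26   5.53  42.  ]
333.1 [-13.26   5.49  42.  ]
332.7 [-13.26   5.3   42.  ]
mark (None, None)
```

>>> send_rows(moves=[0.002,-0.01,0,0,0,0,0.445,0.002,-0.01,0,0,0,0,0.46,0,0,0,0,0,0,0.48,0,0,0,0,0,0,0.5])

```text
time: 28.12
ee_pos: [0.5628, -0.2023, 0.0157]
tcp_rot: [-179.8, 0.1, -168.8]
wrist_force: [-0.6, -11.2, 9.6]
opening: 0.0217
grasp_force: 32.9
```

```bash
python3 -c "
from h import *
c=chk()"
```

```text
28.125 [ 36.01 -17.92  15.69] rear -28.770365554290514 0.02170050651329016 32.85837985575199 [ -0.6 -11.2   9.6]
335.5 [-13.2    5.09  42.  ]
335.3 [-13.2    5.03  42.  ]
335.2 [-13.2    4.96  42.  ]
mark (None, None)
```

>>> send_rows(moves=[0,0,0,0,0,0,0.7,0,0,0,0,0,0,0.7,0,0,0,0,0,0,0.7])

```text
time: 28.55
ee_pos: [0.5627, -0.2017, 0.0158]
tcp_rot: [-179.8, 0.1, -168.8]
wrist_force: [-1.9, -8.9, 10.4]
opening: 0.021
grasp_force: 58.2
```

```bash
python3 -c "
from h import *
c=chk(); a=c['color'][90:390,200:480,::-1]; cv2.imwrite('pics/end.png',cv2.resize(a,(560,600),interpolation=cv2.INTER_CUBIC))
for r in(140,150,160,170,180,185): print(r,c['color'][r,330:350].sum(1).tolist())
print([toG(onz(c,(x,168),z)).round(1) for x,z in((335,.042),(339,.038))])
"
```

```text
28.55 [ 35.98 -17.33  15.76] rear -27.848672335469264 0.021044773464273865 58.1892404705286 [-1.9 -8.9 10.4]
336.2 [-13.21   5.97  42.  ]
336.1 [-13.21   5.92  42.  ]
335.6 [-13.21   5.72  42.  ]
mark (None, None)
140 [489, 485, 477, 332, 299, 301, 300, 300, 311, 551, 553, 551, 550, 549, 553, 551, 551, 551, 550, 524]
150 [254, 257, 253, 215, 198, 197, 197, 196, 197, 197, 199, 200, 197, 197, 197, 197, 197, 196, 197, 200]
160 [478, 473, 468, 462, 462, 424, 320, 86, 25, 37, 36, 48, 78, 80, 80, 80, 79, 78, 82, 77]
170 [475, 470, 464, 464, 466, 377, 207, 52, 33, 58, 74, 77, 80, 81, 80, 81, 81, 79, 79, 80]
180 [473, 467, 465, 463, 443, 341, 112, 31, 38, 42, 44, 43, 76, 84, 80, 76, 77, 77, 75, 79]
185 [472, 466, 464, 462, 415, 316, 92, 33, 36, 41, 41, 77, 76, 78, 77, 79, 77, 78, 78, 81]
[array([-12.8,   5.5,  42. ]), array([-12. ,   7.8,  38. ])]
```

View pics/end.png

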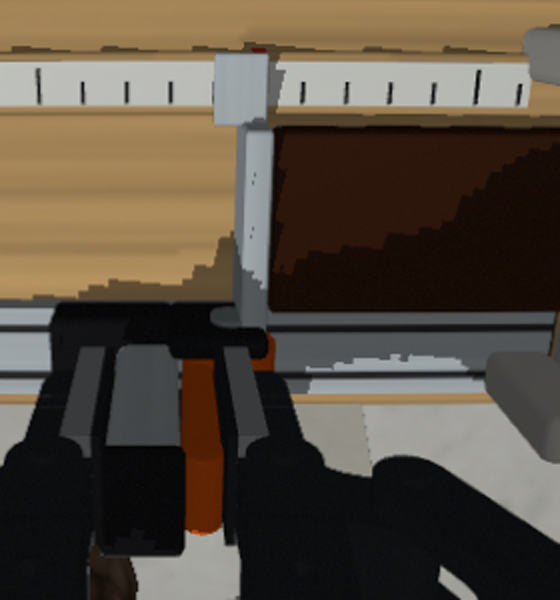

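The last view shows the orange lever upright against the leg, both between the fingers at about (180, 450). The stop's push face is at column 272 with the bar right against it, and the red line shows at the stop's foot (258, 50). I'll hold for half a second to check that nothing creeps.

>>> send_rows(moves=[0.002,-0.01,0,0,0,0,0.7,0,0,0,0,0,0,0.7,0,0,0,0,0,0,0.7,0,0,0,0,0,0,0.7])

```text
time: 29.1
ee_pos: [0.5627, -0.2017, 0.0158]
tcp_rot: [-179.9, 0.1, -168.8]
wrist_force: [-0.9, -8.0, 11.2]
opening: 0.0211
grasp_force: 58.2
```

```bash
python3 -c "
from h import *
c=chk()
im=c['color'].astype(int); ch=im[...,0]-np.maximum(im[...,1],im[...,2]); ch[:108]=0; ch[122:]=0; ch[:,:310]=0; ch[:,350:]=0
ys,xs=np.nonzero(ch>70); print(xs.mean(),ys.mean(),xs.min(),xs.max(),toG(onz(c,(xs.mean(),ys.mean()),.024)),toG(onz(c,(xs.mean(),ys.mean()),.018)))
"
```

```text
29.1 [ 36.   -17.3   15.78] rear -27.84178585098168 0.021091450287709545 58.23433253914118 [-0.9 -8.  11.2]
336.2 [-13.21   5.96  42.  ]
336.1 [-13.21   5.91  42.  ]
335.6 [-13.21   5.72  42.  ]
mark (None, None)
329.25 115.0 327 331 [-33.30836727   4.5435084   24.        ] [-33.01508721   5.27914084  18.        ]
```

```bash
python3 -c "
from h import *
print(bot.job_done())"
```

```text
the job is handed in; nothing more can be done
None
```

I handed the job in at 29 s: the bar lies in the channel, the cam lever is shut against the leg with both gripped at 58 N, and the stop is about 0.7 mm past the red mark. There may be a gap of up to about 1 mm between stop and bar, because the stop slipped back a little while the lever was closing.

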